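# Raise the blue sash of the solder-fume booth to its mark

## Robot

A 7-joint arm with a two-finger parallel gripper is mounted at the origin on the work surface. World frame = base frame: x ahead of the robot, y to its left, z up, the work surface at z = 0. Lengths are in m, angles in rad, forces in N, time in s.
With the tool pointing down it reaches from about 0.35 to 0.9 m from the base axis. Payload 8.1 kg.
Tool frame: the origin (TCP) lies on the centre line of the jaws, within the pads' length; the fingertips stand 14 mm ahead of it and the grasp point (between the pads) lies 5 mm behind it; z points along the fingers, y is the direction in which the jaws open and shut (so a half turn about z gives the same grasp; the last joint's range is limited). The gripper opens to 92 mm and grips with 3 to 60 N. Pads are 19 mm wide; open, the fingers measure 130 mm over their backs; the gripper's body (75 mm by 190 mm) begins 47 mm behind the grasp point.
Start: joints at [1.106, 0.434, 0.025, 1.573, -0.012, 1.134, -0.075], TCP at [0.221, -0.585, 0.241] pointing down, gripper open.
Joint ranges: [-2.62, 2.62], [-0.44, 2.09], [-1.27, 1.32], [0.08, 2.57], [-1.32, 4.46], [0.12, 2], [-2.74, 2.74]. Speed limits (rad/s): [2.22, 2.22, 3.01, 3.01, 3.14, 3.14, 3.14].

## Interface

Orientations are given as a rotation vector (axis times angle).
In Python, from cell import observe, eyes, arm gives the robot as it stands.
- The arm moves only by the tool step_arm, never from a script. Its argument "series" is a list that holds one entry, the list of rows, each a list of 5 numbers: the finger opening in m, from 0 to 0.0918, then the shift along the world's x, y, z in m, then the turn about the world's z in degrees. In form: [[[hand, dx, dy, dz, spin], ...]]. A call has 1 to 20 rows; each row is the pose to reach, as a shift and turn from the pose measured when the call began; what a row does not reach only later rows make up. A row lasts 1/12 s, in which the tool goes at most 41.7 mm and 7.16 degrees, less where a joint would pass 70% of its speed; a pose out of reach is approached as far as the arm can. A call with a gripper value outside its range is refused whole. The fingers move at their own pace and stop on an object; "squeeze" is the grip in N (left out, the last holds). Time passes only in rows, so rows that repeat a pose let the fingers close. It gives the time, the measured TCP pose, the force and the opening at its end, in the units of the state.
- observe(): the state, without advancing time (a new reading comes with each control period).
- eyes.get_image(name): name is "side" or "top" or "wrist"; returns (picture, depth): 480x640x3 uint8, red, green, blue; 480x640 float32, m along the optical axis (not along the pixel's ray), 0 where there is no reading.
- eyes.camera_params(name): a dict with "intrinsics" (3x3 intrinsics, pixels), "position" and "attitude" of the camera in the world. Camera axes: x right, y down, z forward; pixel columns grow to the right and rows downward; lengths in m; the calibration is good to about 2 mm. A picture is of the moment at which its call begins: read the wrist's pose just before it. camera_params takes no time and is no camera call; for the wrist camera it gives the pose at the moment of the call.
- arm.sign_off(): hands the job in, once; it reports no verdict.
The state is a dict: "clock": time; "joints": joint angles; "dq": joint speeds; "joint_efforts": joint torques, N m; "position": TCP position; "ee_rot": TCP orientation; "force": force on the tool from outside, world axes, zero at the start; "ft_torque": the same for the moment, N m; "width": opening from 0.0 (shut) to 1.0 (fully open).
Only numpy, scipy, OpenCV 4.12 (cv2) and the standard library are available. Lean on these libraries where they do the work, as an engineer would, in place of code of your own. Each camera call takes 0.05 s, during which the arm holds its last target.

## Task

Two small clear solder-fume booths stand on the electronics bench, each closed by a counterbalanced vertical sash. Push up under the blue lip of the blue sash until the lip is level with the green marker on that booth's guide post, then let go so that it stays there. Leave the red sash as it is.

Things in the scene. Friction and masses are not known exactly. Their poses are not given: they have to be found in the camera images.
- blue_lip (a point): Blue lift lip on the lower edge of the blue-framed clear sash: level ledge 200 mm long (y), 12 mm thick (z), 39 mm proud of the booth's flat front towards the robot, free underneath, front edge rounded. Point: middle of the front edge, half-way up the thickness; x level into the booth, square to the sash, y along the lip, z up. The sash panel rises 156 mm above this point.
- blue_mark_pt (a point): Green marker clamped tight on the front of the blue booth's right-hand post (seen from the robot; posts 130 mm either side of the lip's middle), 34 mm wide, 12 mm high, 12 mm proud. Point: middle of its front face, z up. The lip is at the mark when the blue lip point is as high as this point; at the start the mark is 50 to 150 mm above the lip.
- blue_sash (a joint): Height of the blue sash in m: 0 closed (lip point 112 mm above the bench), grows as it rises straight up, 0.18 at the top stop. Counterbalanced: it stays where it is left; moving it takes about 2 to 5 N. The booth is fixed to the bench, 280 mm wide, 424 mm high, with a plain grey base 100 mm high below the closed sash. Which booth stands left varies.
- red_lip (a point): The same point on the red lip of the red-framed sash of the other, otherwise similar booth (with a green marker of its own). To be left as it is.

How it is judged:
By the outcome, as a careful person would: the job done as asked, in the order asked, and still so for the second after the job is handed in, with the robot touching nothing.
It also fails if it takes over 35 s, if anything falls off the work surface, if the arm or the gripper's body presses on something with over 40 N, if the wrist force passes 120 N, or if a joint passes its speed limit or range.

## Working session

There is one attempt and no reset: what is moved stays moved. The work goes in short steps, Python scripts to look and compute and a tool call to move; the robot and the scene stay as the last step left them, time stands still between calls to the robot, and variables do not carry over. Pictures are saved under pics/ and viewed, and the job is handed in when it is done.

Besides the shell and the picture viewer there is one more tool, called by a JSON object that holds its "fn" and its "kwargs". step_arm: Moves the arm, as the interface text tells. Its arguments: {"type":"object","properties":{"series":{"type":"array"},"squeeze":{"type":"number"}},"required":["series"]}

```bash
mkdir -p pics
cat > h.py <<'E'
from cell import observe, eyes, arm
import numpy as np, cv2
from scipy.spatial.transform import Rotation as R
def params(n):
    p=eyes.camera_params(n); K=np.array(p["intrinsics"]); t=np.array(p["position"]); A=np.array(p["attitude"])
    M=A if A.shape==(3,3) else (R.from_rotvec(A).as_matrix() if A.size==3 else R.from_quat(A).as_matrix())
    return K,t,M
def cloud(d,K,t,M):
    v,u=np.mgrid[:480,:640]
    P=np.stack([(u-K[0,2])/K[0,0]*d,(v-K[1,2])/K[1,1]*d,d],-1)
    return P@M.T+t
E
python3 - <<'E'
from h import *
s=observe();print(s)
for n in ["side","top","wrist"]:
    p=eyes.camera_params(n);print(n,p)
    im,d=eyes.get_image(n); cv2.imwrite(f"pics/{n}0.png",im[...,::-1]); np.savez(f"{n}0.npz",im=im,d=d)
E
```

```text
{'clock': 0.0, 'joints': array([ 1.10639948,  0.43522378,  0.02501134,  1.57411893, -0.01160464,
        1.13395758, -0.07506842]), 'dq': array([-1.30359730e-05, -5.92524322e-04,  9.43841077e-05,  1.65902210e-03,
       -5.47988807e-04, -1.75667097e-03,  9.32075138e-05]), 'joint_efforts': array([ 1.78218143e-04, -6.67835069e+01,  9.85025950e-01, -3.14449954e+01,
       -6.04550494e-02,  4.29715379e-02,  1.74291104e-04]), 'position': array([ 0.22097856, -0.58411043,  0.23993645]), 'ee_rot': array([-3.08887351e+00, -5.64828270e-01,  6.77082883e-04]), 'force': array([0.11373609, 0.36643215, 0.55317859]), 'ft_torque': array([-0.04999967, -0.02390499, -0.03082795]), 'width': 0.9946091425603925}
side {'intrinsics': array([[505.20383641,   0.        , 321.22539629],
       [  0.        , 505.20383641, 241.5130875 ],
       [  0.        ,   0.        ,   1.        ]]), 'position': array([-0.04550143,  0.13285797,  0.85336103]), 'attitude': array([-1.48584075,  2.05888492, -0.87500234])}
top {'intrinsics': array([[519.03671812,   0.        , 318.09615459],
       [  0.        , 519.03671812, 241.21814118],
       [  0.        ,   0.        ,   1.        ]]), 'position': array([ 0.48747759, -0.06540201,  1.13487048]), 'attitude': array([-2.21368332,  2.14829872, -0.14532177])}
wrist {'intrinsics': array([[353.78126761,   0.        , 317.00054184],
       [  0.        , 353.78126761, 241.31825125],
       [  0.        ,   0.        ,   1.        ]]), 'position': array([ 0.30114285, -0.55369773,  0.38421305]), 'attitude': array([ 2.36228507, -1.63142278, -0.26312184])}
```

View pics/side0.png

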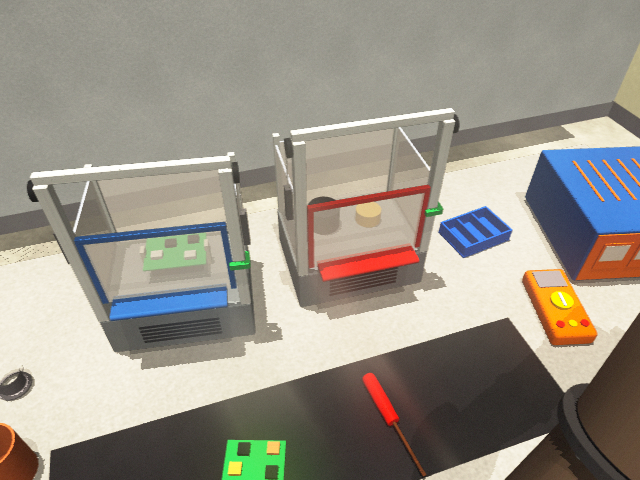

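View pics/top0.png

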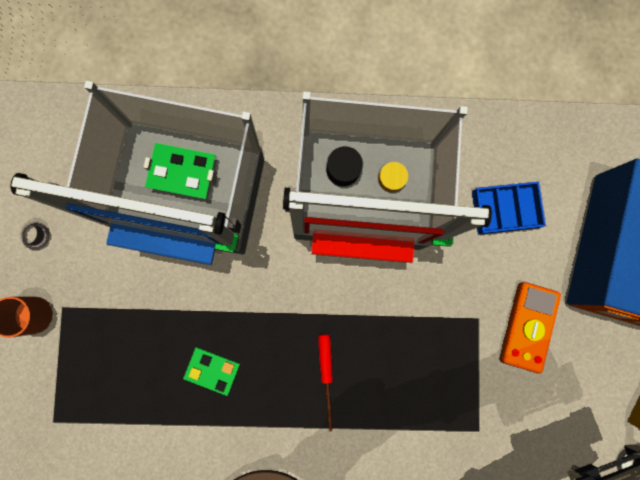

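View pics/wrist0.png

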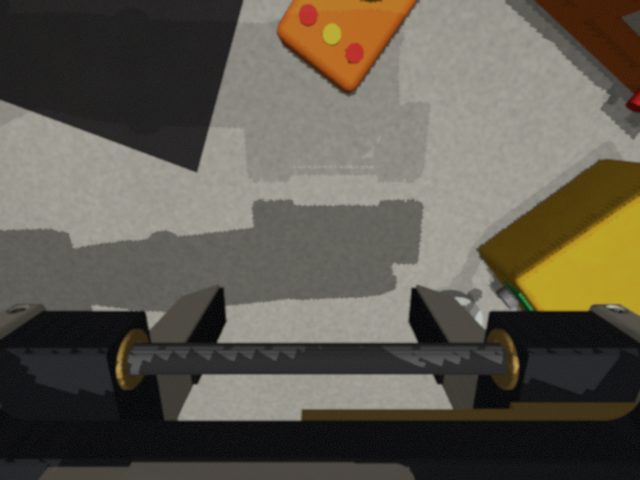

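The blue booth is on the left. In the side view its lip spans about (110–228, 303) and its marker is at about (240, 263). I'll measure both in 3D.

```bash
cat > m.py <<'E'
from h import *
def masks(im):
    h=cv2.cvtColor(im,cv2.COLOR_RGB2HSV); H,S,V=cv2.split(h)
    return dict(blue=(H>100)&(H<125)&(S>130),green=(H>50)&(H<75)&(S>150),red=((H<5)|(H>175))&(S>180))
E
python3 - <<'E'
from m import *
for n in ["side","top"]:
    z=np.load(f"{n}0.npz"); im,d=z["im"],z["d"]; K,t,M=params(n); P=cloud(d,K,t,M)
    for c,m in masks(im).items():
        m=m&(d>0)
        k,l,st,ce=cv2.connectedComponentsWithStats(m.astype(np.uint8))
        for i in range(1,k):
            if st[i,4]<40: continue
            Q=P[l==i]; print(n,c,st[i],"lo",np.percentile(Q,1,0).round(4),"hi",np.percentile(Q,99,0).round(4),"med",np.median(Q,0).round(4))
E
python3 - <<'E'
import cv2
a=cv2.imread('pics/side0.png')
cv2.imwrite('pics/crop0.png',cv2.resize(a[210:350,70:270],None,fx=4,fy=4,interpolation=cv2.INTER_NEAREST))
E
```

```text
side blue [ 542  147   98   88 5353] lo [ 0.4716 -0.9226  0.1525] hi [ 0.7554 -0.6472  0.1597] med [ 0.6145 -0.7403  0.1567]
side blue [441 206  71  42 895] lo [ 6.353e-01 -5.814e-01  6.000e-04] hi [ 0.744  -0.4387  0.0362] med [ 0.7008 -0.5174  0.0247]
side blue [ 74 223 151  58 836] lo [0.5796 0.0916 0.2215] hi [0.62   0.3175 0.305 ] med [0.608  0.2619 0.3019]
side blue [ 91 277  17  26  92] lo [0.6122 0.3097 0.1503] hi [0.6166 0.3177 0.2163] med [0.6145 0.314  0.1827]
side blue [ 110  290  117   31 2211] lo [0.5443 0.11   0.1474] hi [0.6078 0.3024 0.1561] med [0.5736 0.2119 0.1531]
side green [229 256  20  10  80] lo [0.562  0.0573 0.2099] hi [0.5793 0.091  0.2225] med [0.5677 0.0745 0.2197]
side green [ 222  440   64   40 1642] lo [ 0.2819  0.0708 -0.0003] hi [0.3653 0.1768 0.0066] med [0.3206 0.1241 0.0031]
side red [328 185 101  20 338] lo [ 0.5978 -0.2922  0.2689] hi [ 0.6143 -0.1052  0.2754] med [ 0.6056 -0.1944  0.2727]
side red [ 323  246   96   32 1474] lo [ 0.5588 -0.2772  0.1163] hi [ 0.6043 -0.0887  0.1259] med [ 0.5791 -0.1891  0.1226]
side red [581 320   8   6  40] lo
[... 692 characters left out ...]
n [215 234  23  18 176] lo [0.5615 0.0529 0.1536] hi [0.5916 0.1024 0.2241] med [0.5701 0.0646 0.2209]
top green [432 238  20   8 110] lo [ 0.584  -0.3271  0.2157] hi [ 0.5949 -0.2947  0.228 ] med [ 0.5892 -0.3108  0.223 ]
top green [ 183  347   57   49 1288] lo [ 0.2772  0.0689 -0.0022] hi [0.3675 0.1776 0.0109] med [0.3207 0.1227 0.0038]
top red [304 217 140  26 844] lo [ 0.5966 -0.2968  0.146 ] hi [ 0.617  -0.0662  0.2773] med [ 0.6075 -0.1853  0.2737]
top red [ 312  233  103   29 2171] lo [ 0.5614 -0.2784  0.1189] hi [ 0.6081 -0.0831  0.129 ] med [ 0.5844 -0.1803  0.1241]
top red [318 334  15  50 607] lo [ 0.3065 -0.1333 -0.0022] hi [ 0.4059 -0.1024  0.0288] med [ 0.3579 -0.1176  0.0228]
```

View pics/crop0.png

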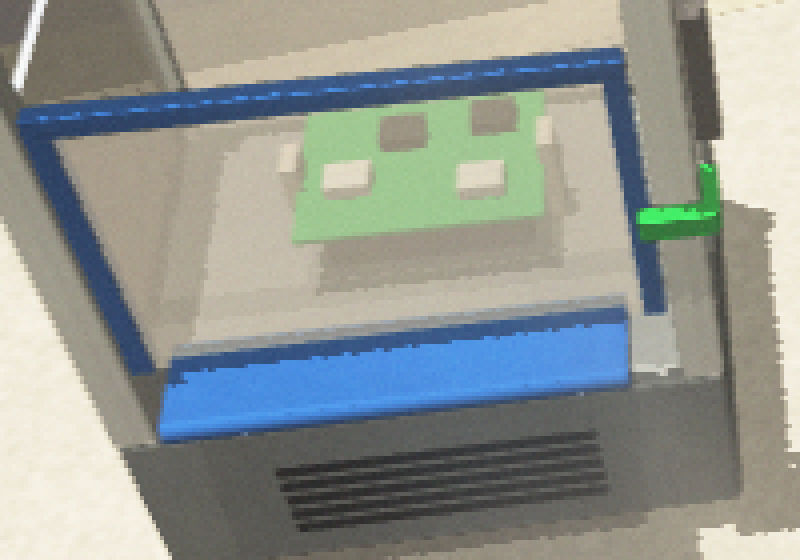

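```bash
cat >> m.py <<'E'
def lip(n,im,d,roi=None,zr=(0.1,0.29),verbose=True):
    K,t,M=params(n); P=cloud(d,K,t,M); m=masks(im)
    b=m["blue"]&(d>0)&(P[...,1]>0.05)&(P[...,1]<0.36)&(P[...,0]<0.604)&(P[...,0]>0.5)&(P[...,2]>zr[0])&(P[...,2]<zr[1])
    Q=P[b]
    g=m["green"]&(d>0)&(P[...,1]>0.04)&(P[...,1]<0.11)&(P[...,0]<0.62)&(P[...,0]>0.5)&(P[...,2]>0.19); G=P[g]
    return Q,G
E
python3 - <<'E'
from m import *
for n in ["side","top"]:
    z=np.load(f"{n}0.npz"); Q,G=lip(n,z["im"],z["d"],zr=(.13,.18))
    # front edge per y bin
    ys=np.linspace(.12,.29,18); f=[]
    for y in ys:
        q=Q[abs(Q[:,1]-y)<.006]; f.append(np.percentile(q[:,0],2))
    c=np.polyfit(ys,f,1); print(n,len(Q),"front x=",c,"yaw",np.degrees(np.arctan(c[0])),"y range",Q[:,1].min(),Q[:,1].max())
    r=Q[:,0]-np.polyval(c,Q[:,1]); top=Q[(r>.01)&(r<.03)]; print(" lip top z",np.median(top[:,2]),top[:,2].std())
    print(" green z pct",np.percentile(G[:,2],[2,10,25,50,75,90,98]).round(4),"x",np.percentile(G[:,0],[2,10,50]).round(4))
    print(np.c_[G][np.argsort(-G[:,2])][:60:6].round(4))
E
```

```text
side 2146 front x= [0.16185754 0.52228077] yaw 9.194019123850783 y range 0.10599303210046057 0.3058603247698849
 lip top z 0.15334332147457608 0.001201296086665314
 green z pct [0.2099 0.2181 0.219  0.2196 0.2207 0.2212 0.2222] x [0.5624 0.5635 0.5678]
[[0.5686 0.0827 0.2231]
 [0.5719 0.0874 0.2214]
 [0.5677 0.0814 0.2211]
 [0.564  0.0769 0.2209]
 [0.5657 0.0818 0.2207]
 [0.5711 0.0895 0.2203]
 [0.5606 0.0638 0.2199]
 [0.5662 0.0801 0.2197]
 [0.5634 0.0632 0.2194]
 [0.5896 0.0575 0.2194]]
top 2219 front x= [0.16756586 0.52327065] yaw 9.512442233535237 y range 0.10333686456912236 0.30523682683199393
 lip top z 0.15452563829811655 0.001707711038333763
 green z pct [0.2139 0.2187 0.2199 0.2209 0.2222 0.223  0.224 ] x [0.5615 0.5644 0.5699]
[[0.5647 0.062  0.2242]
 [0.5737 0.059  0.2238]
 [0.5675 0.0885 0.2233]
 [0.5729 0.0853 0.223 ]
 [0.5809 0.0577 0.2228]
 [0.5647 0.0675 0.2225]
 [0.5658 0.0886 0.2223]
 [0.568  0.0765 0.2222]
 [0.5667 0.0624 0.222 ]
 [0.5615 0.0604 0.2219]]
```

Run:
```python
from m import *
n_=np.array([.9866,-.1632,0]); e=np.array([.1632,.9866,0]); L=np.array([.5567,.2055,.148])
for n in ["side","top"]:
    z=np.load(f"{n}0.npz"); d=z["d"]; K,t,M=params(n); P=cloud(d,K,t,M); P=P[d>0]
    s=(P-L)@n_; w=(P-L)@e
    for z0 in np.arange(.1,.46,.03):
        q=(abs(w)<.17)&(abs(P[:,2]-z0)<.015)&(s>-.1)&(s<.2)
        if q.sum()>20: print(n,round(z0,3),q.sum(),"s pct",np.percentile(s[q],[1,5,50]).round(3), "w",np.percentile(w[q],[1,99]).round(3))
for n in ["top"]:
    z=np.load(f"{n}0.npz"); d=z["d"]; K,t,M=params(n); P=cloud(d,K,t,M); P=P[d>0]
    q=P[(P[:,2]>.03)&(P[:,1]<.4)&(P[:,0]<.54)&(P[:,0]>0)]
    H,_,_=np.histogram2d(q[:,0],q[:,1],bins=[np.arange(0,.56,.1),np.arange(-.9,.45,.1)]);print(H)
```

```text
side 0.1 1129 s pct [0.036 0.037 0.039] w [-0.137  0.139]
side 0.13 315 s pct [0.    0.019 0.039] w [-0.137  0.141]
side 0.16 3879 s pct [-0.002 -0.     0.031] w [-0.133  0.136]
side 0.19 1946 s pct [0.037 0.038 0.041] w [-0.134  0.139]
side 0.22 2393 s pct [0.027 0.031 0.041] w [-0.144  0.139]
side 0.25 2665 s pct [0.037 0.038 0.041] w [-0.147  0.142]
side 0.28 2710 s pct [0.037 0.038 0.041] w [-0.147  0.142]
side 0.31 1700 s pct [0.037 0.038 0.04 ] w [-0.148  0.141]
side 0.34 520 s pct [0.036 0.037 0.039] w [-0.145  0.142]
side 0.37 563 s pct [0.037 0.037 0.039] w [-0.144  0.143]
side 0.4 1626 s pct [0.037 0.038 0.046] w [-0.146  0.151]
side 0.43 1855 s pct [0.045 0.045 0.048] w [-0.134  0.139]
top 0.1 4333 s pct [0.063 0.07  0.125] w [-0.138  0.135]
top 0.13 2916 s pct [0.045 0.109 0.158] w [-0.135  0.135]
top 0.16 3255 s pct [-0.001  0.002  0.027] w [-0.134  0.135]
top 0.19 775 s pct [0.038 0.041 0.124] w [-0.134  0.136]
top 0.22 1107 s pct [0.028 0.031 0.103] w [-0.147  0.136]
top 0.25 1063 s pct [0.038 0.04  0.114] w [-0.151  0.136]
top 0.28 990 s pct [0.038 0.039 0.12 ] w [-0.
[... 273 characters left out ...]
0.052] w [-0.136  0.139]
[[0.000e+00 0.000e+00 0.000e+00 0.000e+00 0.000e+00 0.000e+00 0.000e+00
  0.000e+00 0.000e+00 0.000e+00 0.000e+00 0.000e+00 0.000e+00]
 [0.000e+00 4.000e+00 0.000e+00 0.000e+00 0.000e+00 0.000e+00 0.000e+00
  0.000e+00 0.000e+00 0.000e+00 0.000e+00 0.000e+00 0.000e+00]
 [0.000e+00 3.200e+01 1.430e+02 9.560e+02 1.140e+02 0.000e+00 0.000e+00
  0.000e+00 0.000e+00 0.000e+00 0.000e+00 0.000e+00 0.000e+00]
 [0.000e+00 0.000e+00 0.000e+00 9.950e+02 3.700e+01 0.000e+00 0.000e+00
  1.000e+00 0.000e+00 0.000e+00 0.000e+00 0.000e+00 0.000e+00]
 [0.000e+00 2.330e+02 1.080e+03 1.861e+03 0.000e+00 0.000e+00 0.000e+00
  0.000e+00 0.000e+00 0.000e+00 0.000e+00 0.000e+00 0.000e+00]]
```

{"fn": "step_arm", "kwargs": {"series": [[[0.0,0.05,0.03,0.06,10],[0.0,0.08,0.07,0.06,20],[0.0,0.22,0.45,0.06,75],[0.0,0.22,0.45,0.06,75],[0.0,0.22,0.45,0.06,75],[0.0,0.22,0.45,0.06,75],[0.0,0.22,0.45,0.06,75],[0.0,0.22,0.45,0.06,75],[0.0,0.22,0.45,0.06,75],[0.0,0.22,0.45,0.06,75],[0.0,0.22,0.45,0.06,75],[0.0,0.22,0.45,0.06,75],[0.0,0.22,0.45,0.06,75]]], "squeeze": 20}}

```text
clock: 1.23
position: [0.4421, -0.1295, 0.3006]
ee_rot: [-2.102, -2.334, -0.001]
force: [0.1, -0.1, 0.1]
width: 0.101
```

{"fn": "step_arm", "kwargs": {"series": [[[0.0,0.055,0.345,0.0,75],[0.0,0.055,0.345,0.0,75],[0.0,0.055,0.345,0.0,75],[0.0,0.055,0.345,0.0,75],[0.0,0.055,0.345,0.0,75],[0.0,0.055,0.345,0.0,75],[0.0,0.055,0.345,0.0,75],[0.0,0.055,0.345,0.0,75],[0.0,0.055,0.345,0.0,75],[0.0,0.055,0.345,0.0,75],[0.0,0.055,0.345,-0.06,75],[0.0,0.055,0.345,-0.06,75],[0.0,0.055,0.345,-0.06,75]]]}}

```text
clock: 2.32
position: [0.4952, 0.2137, 0.2364]
ee_rot: [-0.246, -3.125, 0.005]
force: [0.2, -0.9, -0.2]
width: -0.0
```

Run:
```python
from m import *
s=observe(); print(s["position"],s["joints"].round(3),s["force"]); print(R.from_rotvec(s["ee_rot"]).as_matrix().round(4))
print(eyes.camera_params("wrist")["position"])
for n in ["side","wrist"]:
    im,d=eyes.get_image(n); cv2.imwrite(f"pics/{n}1.png",im[...,::-1]); np.savez(f"{n}1.npz",im=im,d=d)
```

```text
[0.4952369  0.21374849 0.23641247] [ 0.114  0.436 -0.852  1.732  0.354  1.145  0.571] [ 0.23728427 -0.88442854 -0.24368059]
[[-0.9877  0.1565 -0.0071]
 [ 0.1565  0.9877 -0.0029]
 [ 0.0066 -0.004  -1.    ]]
[0.41316065 0.2280438  0.38114313]
```

View pics/side1.png

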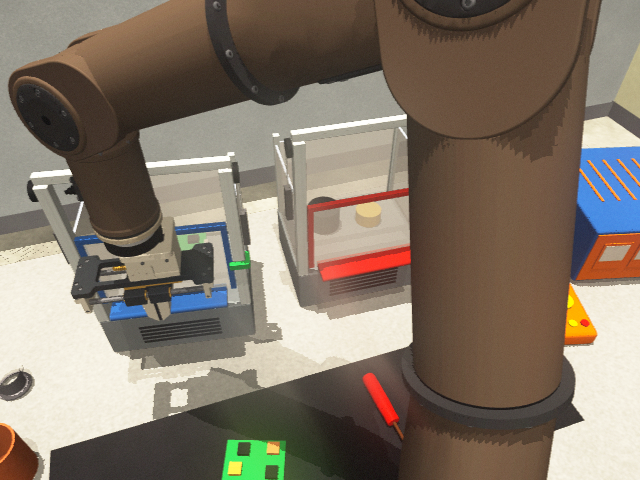

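View pics/wrist1.png

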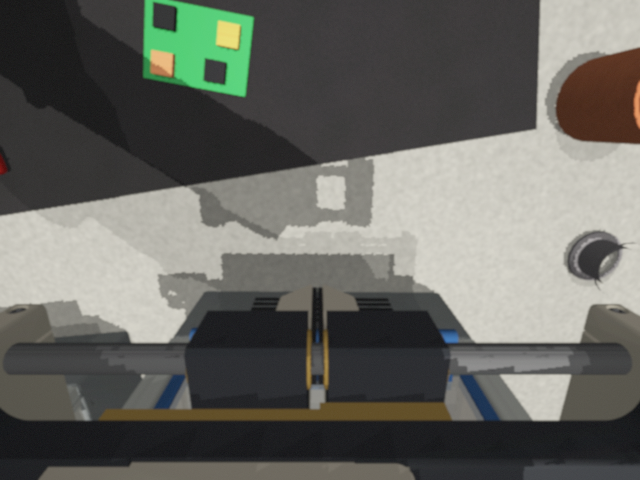

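Run:
```python
from m import *
a=cv2.imread('pics/side1.png'); cv2.imwrite('pics/c1.png',cv2.resize(a[220:340,60:240],None,fx=4,fy=4,interpolation=cv2.INTER_CUBIC))
n_=np.array([.9866,-.1632,0]); e=np.array([.1632,.9866,0]); T=np.array([.4952,.2137,.2364])
z=np.load("side1.npz"); d=z["d"]; K,t,M=params("side"); P=cloud(d,K,t,M); P=P[(d>0)]
s=(P-T)@n_; w=(P-T)@e; h=P[:,2]-T[2]
for z0 in np.arange(-.02,.5,.02):
    q=(abs(h-z0)<.01)&(s<.097)&(s>-.25)&(abs(w)<.2)
    if q.sum()>5: print(round(z0,3),q.sum(),"s",np.percentile(s[q],[1,50,99]).round(3),"w",np.percentile(w[q],[1,99]).round(3))
```

```text
-0.02 177 s [-0.012  0.09   0.097] w [-0.144  0.004]
0.0 193 s [-0.013 -0.011  0.004] w [-0.019  0.015]
0.02 191 s [-0.013 -0.011 -0.006] w [-0.02   0.016]
0.04 13 s [-0.012 -0.01   0.004] w [-0.032  0.008]
0.06 996 s [-0.038 -0.031  0.026] w [-0.088  0.084]
0.08 1363 s [-0.038 -0.026  0.02 ] w [-0.096  0.09 ]
0.1 2831 s [-0.036 -0.015  0.034] w [-0.095  0.093]
0.12 598 s [-0.027 -0.022  0.019] w [-0.051  0.015]
0.14 473 s [-0.037 -0.035  0.033] w [-0.051  0.013]
0.16 1166 s [-0.037 -0.026  0.032] w [-0.05  0.03]
0.18 541 s [-0.043 -0.035  0.003] w [-0.043  0.036]
0.2 919 s [-0.042 -0.034  0.008] w [-0.043  0.037]
0.22 922 s [-0.04  -0.034  0.003] w [-0.041  0.034]
0.24 1033 s [-0.04  -0.033  0.002] w [-0.041  0.045]
0.26 1174 s [-0.04  -0.033  0.003] w [-0.041  0.046]
0.28 1125 s [-0.04  -0.034  0.003] w [-0.041  0.034]
0.3 1037 s [-0.043 -0.035  0.003] w [-0.043  0.034]
0.32 779 s [-0.064 -0.041 -0.004] w [-0.04   0.057]
0.34 1382 s [-0.078 -0.055 -0.014] w [-0.054  0.064]
0.36 2150 s [-0.084 -0.061 -0.013] w [-0.087  0.065]
0.38 2882 s [-0.107 -0.067 -0.016] w [-0.123  0.06 ]
0.4 3837 s [-0.129 -0.08   0.04 ] w [-0.159  0.046]
0.42 4943 s [-0.16  -0.102 -0.019] w [-0.197  0.01 ]
0.44 4540 s [-0.172 -0.126 -0.042] w [-0.197 -0.044]
0.46 4532 s [-0.183 -0.139 -0.063] w [-0.199 -0.08 ]
0.48 3642 s [-0.185 -0.155 -0.088] w [-0.199 -0.115]
```

View pics/c1.png

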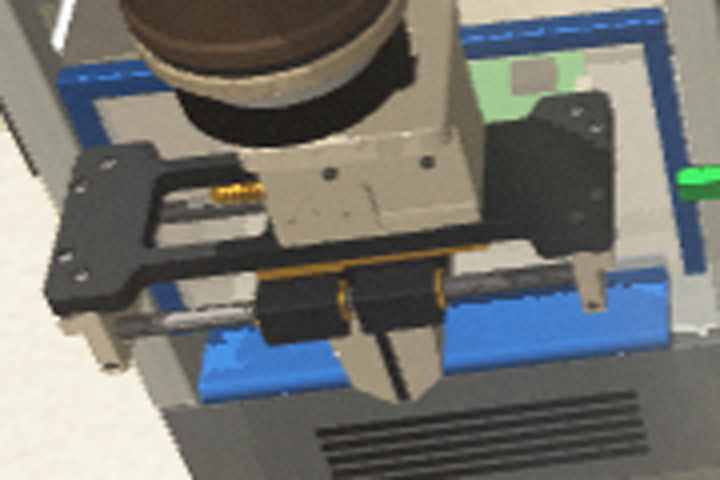

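{"fn": "step_arm", "kwargs": {"series": [[[0.0,0.0,0.0,-0.03,0],[0.0,0.0,0.0,-0.06,0],[0.0,0.0,0.0,-0.09,0],[0.0,0.0,0.0,-0.1,0],[0.0,0.015,-0.002,-0.1,0],[0.0,0.03,-0.004,-0.1,0],[0.0,0.039,-0.006,-0.1,0],[0.0,0.039,-0.006,-0.1,0]]]}}

```text
clock: 3.08
position: [0.5387, 0.209, 0.1422]
ee_rot: [0.252, 3.131, 0.001]
force: [0.5, 0.1, -0.4]
width: 0.004
```

{"fn": "step_arm", "kwargs": {"series": [[[0.0,0.004,-0.001,-0.004,0],[0.0,0.008,-0.001,-0.004,0],[0.0,0.01,-0.002,-0.004,0],[0.0,0.011,-0.002,-0.004,0]]]}}

```text
clock: 3.42
position: [0.5461, 0.2079, 0.1378]
ee_rot: [-0.249, -3.127, -0.0]
force: [-13.3, 1.2, 3.3]
width: 0.006
```

{"fn": "step_arm", "kwargs": {"series": [[[0.0,0.005,-0.001,0.0,0],[0.0,0.005,-0.001,0.003,0],[0.0,0.005,-0.001,0.006,0],[0.0,0.005,-0.001,0.009,0],[0.0,0.005,-0.001,0.012,0],[0.0,0.005,-0.001,0.012,0]]]}}

```text
clock: 3.92
position: [0.5461, 0.2079, 0.1491]
ee_rot: [-0.243, -3.119, 0.003]
force: [-15.9, 1.9, 2.6]
width: 0.008
```

```bash
cat > chk.py <<'E'
from m import *
import sys
k=sys.argv[1]
s=observe(); print(s["clock"],s["position"].round(4),s["force"].round(2))
for n in sys.argv[2:] or ["side","top"]:
    im,d=eyes.get_image(n); cv2.imwrite(f"pics/{n}{k}.png",im[...,::-1]); np.savez(f"{n}{k}.npz",im=im,d=d)
    K,t,M=params(n); P=cloud(d,K,t,M); m=masks(im)["blue"]&(d>0)
    L=np.array([.5567,.2055,.148]); sv=(P-L)@np.array([.9866,-.1632,0]); w=(P-L)@np.array([.1632,.9866,0])
    q=m&(sv>.008)&(sv<.03)&(abs(w)<.095)&(P[...,2]>.1)&(P[...,2]<.3)
    f=m&(sv>.036)&(sv<.06)&(abs(w)<.14)&(P[...,2]>.27)
    print(n,"liptop",q.sum(),np.median(P[q][:,2]).round(4),"frame top z95",(np.percentile(P[f][:,2],95).round(4) if f.any() else None), f.sum())
E
python3 chk.py 2
```

```text
3.9167 [0.5461 0.2079 0.1491] [-15.88   1.88   2.65]
side liptop 147 0.1638 frame top z95 0.3146 517
top liptop 145 0.1649 frame top z95 0.3169 435
```

Friction carries the sash: it rose 10.5 mm while the finger rose 11.3 mm. I'll keep going.

{"fn": "step_arm", "kwargs": {"series": [[[0.0,0.005,-0.001,0.003,0],[0.0,0.005,-0.001,0.007,0],[0.0,0.005,-0.001,0.011,0],[0.0,0.005,-0.001,0.015,0],[0.0,0.005,-0.001,0.019,0],[0.0,0.005,-0.001,0.023,0],[0.0,0.005,-0.001,0.027,0],[0.0,0.005,-0.001,0.031,0],[0.0,0.005,-0.001,0.035,0],[0.0,0.005,-0.001,0.039,0],[0.0,0.005,-0.001,0.043,0],[0.0,0.005,-0.001,0.047,0],[0.0,0.005,-0.001,0.049,0],[0.0,0.005,-0.001,0.049,0]]]}}

```text
clock: 5.18
position: [0.546, 0.2078, 0.1973]
ee_rot: [-0.237, -3.112, 0.006]
force: [-15.0, 0.1, 1.4]
width: 0.002
```

```bash
python3 chk.py 3
```

```text
5.1833 [0.546  0.2078 0.1973] [-15.04   0.06   1.44]
side liptop 178 0.212 frame top z95 0.3627 733
top liptop 162 0.2133 frame top z95 0.3651 518
```

View pics/side3.png

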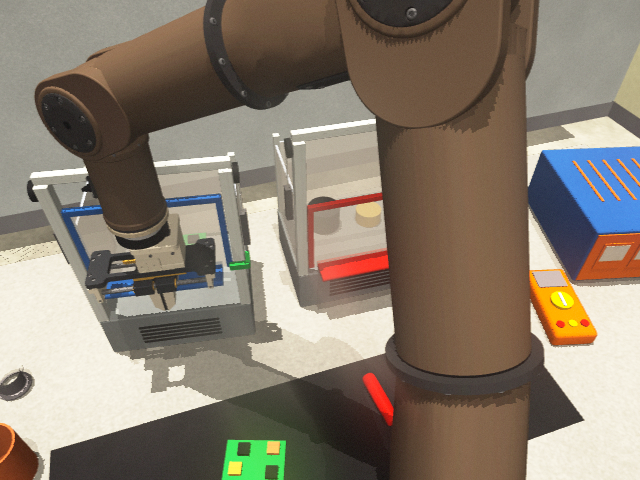

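{"fn": "step_arm", "kwargs": {"series": [[[0.0,0.005,-0.001,0.003,0],[0.0,0.005,-0.001,0.006,0],[0.0,0.005,-0.001,0.0075,0],[0.0,0.005,-0.001,0.0075,0],[0.0,0.005,-0.001,0.0075,0]]]}}

```text
clock: 5.7
position: [0.5459, 0.2077, 0.2038]
ee_rot: [-0.231, -3.104, 0.01]
force: [-14.8, 1.4, 0.1]
width: 0.004
```

```bash
python3 chk.py 4
```

```text
5.7 [0.5459 0.2077 0.2038] [-14.78   1.42   0.12]
side liptop 161 0.2184 frame top z95 0.369 761
top liptop 160 0.2195 frame top z95 0.3716 531
```

{"fn": "step_arm", "kwargs": {"series": [[[0.0,-0.003,0.0,0.0,0],[0.0,-0.01,0.002,0.0,0],[0.0,-0.03,0.005,0.0,0],[0.0,-0.06,0.01,0.0,0],[0.0,-0.09,0.015,0.0,0],[0.0,-0.12,0.02,0.0,0],[0.0,-0.12,0.02,0.0,0]]]}}

```text
clock: 6.38
position: [0.4202, 0.2294, 0.2044]
ee_rot: [-0.222, -3.104, 0.011]
force: [0.1, 0.0, -0.1]
width: 0.006
```

```bash
python3 chk.py 5
python3 - <<'E'
from m import *
a=cv2.imread('pics/side5.png'); cv2.imwrite('pics/c5.png',cv2.resize(a[190:340,60:260],None,fx=4,fy=4,interpolation=cv2.INTER_CUBIC))
n_=np.array([.9866,-.1632,0]); e=np.array([.1632,.9866,0]); L=np.array([.5567,.2055,.148])
for n in ["side","top"]:
  for k in "05":
    z=np.load(f"{n}{k}.npz"); d=z["d"]; K,t,M=params(n); P=cloud(d,K,t,M); s=(P-L)@n_; w=(P-L)@e
    mm=masks(z["im"]); g=mm["green"]&(d>0)&(w<-.112)&(w>-.149)&(s>.029)&(s<.036)&(P[...,2]>.2)
    b=mm["blue"]&(d>0)&(abs(w)<.095)&(s>.006)&(s<.034)&(P[...,2]>.1)&(P[...,2]<.28)
    print(n,k,"green",g.sum(),np.median(P[g][:,2]).round(4),P[g][:,2].mean().round(4),"blue",b.sum(),np.median(P[b][:,2]).round(4),P[b][:,2].mean().round(4), "right end", np.median(P[b&(w<-.07)][:,2]).round(4))
    r=mm["red"]&(d>0)&(P[...,1]>-.27)&(P[...,1]<-.1)&(P[...,0]>.565)&(P[...,0]<.6)&(P[...,2]>.09)&(P[...,2]<.25)
    print("   red lip",np.median(P[r][:,2]).round(4))
E
```

```text
6.3833 [0.4202 0.2294 0.2044] [ 0.08  0.02 -0.13]
side liptop 448 0.2183 frame top z95 0.3692 527
top liptop 1352 0.2195 frame top z95 0.3714 1018
side 0 green 51 0.2197 0.22 blue 1317 0.1534 0.1534 right end 0.1535
   red lip 0.1227
side 5 green 36 0.2196 0.2197 blue 569 0.2183 0.2183 right end 0.2184
   red lip 0.1227
top 0 green 77 0.2213 0.2211 blue 1502 0.1545 0.1546 right end 0.1545
   red lip 0.1242
top 5 green 75 0.2215 0.2213 blue 1727 0.2194 0.2195 right end 0.2193
   red lip 0.1241
```

View pics/c5.png

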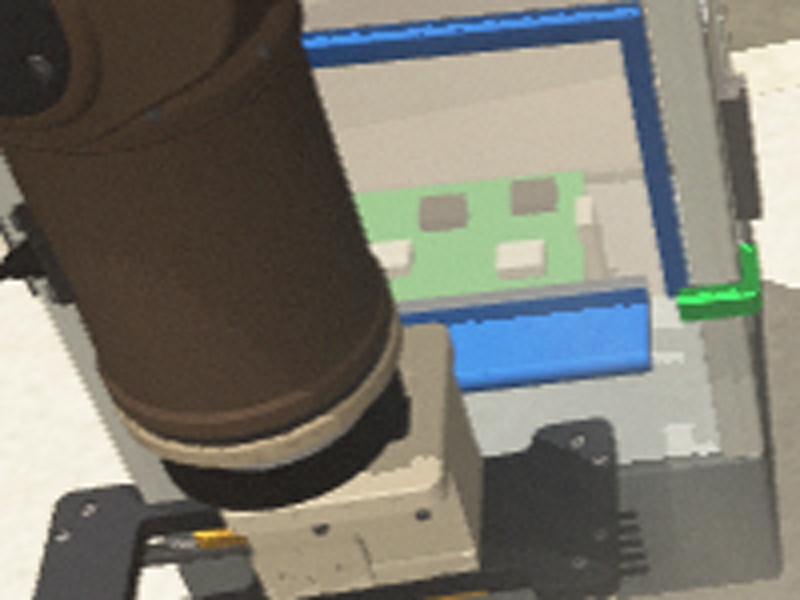

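About 1.6 mm is still missing, so I'll nudge it once more.

{"fn": "step_arm", "kwargs": {"series": [[[0.0,0.04,-0.007,0.0,0],[0.0,0.08,-0.013,0.0,0],[0.0,0.11,-0.018,0.0,0],[0.0,0.12,-0.02,0.0,0],[0.0,0.125,-0.021,0.0,0],[0.0,0.128,-0.022,0.0,0],[0.0,0.13,-0.022,0.0,0],[0.0,0.13,-0.022,0.0,0]]]}}

```text
clock: 7.15
position: [0.5457, 0.2066, 0.2014]
ee_rot: [-0.221, -3.088, 0.018]
force: [-34.3, 0.6, 0.3]
width: 0.006
```

```bash
python3 chk.py 6
```

```text
7.15 [0.5457 0.2066 0.2014] [-34.29   0.6    0.32]
side liptop 143 0.2153 frame top z95 0.3657 717
top liptop 137 0.2163 frame top z95 0.3685 477
```

{"fn": "step_arm", "kwargs": {"series": [[[0.0,0.005,-0.001,0.001,0],[0.0,0.005,-0.001,0.003,0],[0.0,0.005,-0.001,0.005,0],[0.0,0.005,-0.001,0.0055,0],[0.0,0.005,-0.001,0.0055,0],[0.0,0.005,-0.001,0.0055,0]]]}}

```text
clock: 7.75
position: [0.5454, 0.2065, 0.2051]
ee_rot: [-0.216, -3.078, 0.021]
force: [-18.7, 2.3, -1.4]
width: 0.007
```

```bash
python3 chk.py 7
```

```text
7.75 [0.5454 0.2065 0.2051] [-18.69   2.34  -1.36]
side liptop 126 0.2189 frame top z95 0.3693 740
top liptop 137 0.22 frame top z95 0.3717 464
```

{"fn": "step_arm", "kwargs": {"series": [[[0.0,0.005,-0.001,0.001,0],[0.0,0.005,-0.001,0.002,0],[0.0,0.005,-0.001,0.002,0],[0.0,0.005,-0.001,0.002,0]]]}}

```text
clock: 8.18
position: [0.5453, 0.2064, 0.2053]
ee_rot: [-0.211, -3.068, 0.023]
force: [-19.0, 2.9, -1.0]
width: 0.009
```

```bash
python3 chk.py 8
```

```text
8.1833 [0.5453 0.2064 0.2053] [-19.01   2.86  -1.02]
side liptop 119 0.2187 frame top z95 0.3696 731
top liptop 128 0.2202 frame top z95 0.3721 448
```

{"fn": "step_arm", "kwargs": {"series": [[[0.0,-0.003,0.0,0.001,0],[0.0,-0.01,0.002,0.001,0],[0.0,-0.03,0.005,0.0,0],[0.0,-0.06,0.01,0.0,0],[0.0,-0.09,0.015,0.0,0],[0.0,-0.12,0.02,0.0,0],[0.0,-0.14,0.02,0.04,0],[0.0,-0.14,-0.05,0.08,0],[0.0,-0.14,-0.12,0.08,0],[0.0,-0.14,-0.2,0.08,0],[0.0,-0.14,-0.25,0.08,0],[0.0,-0.14,-0.25,0.08,0],[0.0,-0.14,-0.25,0.08,0],[0.0,-0.14,-0.25,0.08,0]]]}}

```text
clock: 9.45
position: [0.4054, -0.0482, 0.286]
ee_rot: [-0.218, -3.07, 0.026]
force: [0.6, -0.4, 0.0]
width: 0.007
```

```bash
python3 chk.py 9
python3 - <<'E'
from m import *
a=cv2.imread('pics/side9.png')
cv2.imwrite('pics/c9.png',cv2.resize(a[190:340,60:260],None,fx=4,fy=4,interpolation=cv2.INTER_CUBIC))
n_=np.array([.9866,-.1632,0]); e=np.array([.1632,.9866,0]); L=np.array([.5567,.2055,.148])
for n in ["side","top"]:
    z=np.load(f"{n}9.npz"); d=z["d"]; K,t,M=params(n); P=cloud(d,K,t,M); s=(P-L)@n_; w=(P-L)@e
    mm=masks(z["im"]); g=mm["green"]&(d>0)&(w<-.112)&(w>-.149)&(s>.029)&(s<.036)&(P[...,2]>.2)
    b=mm["blue"]&(d>0)&(abs(w)<.095)&(s>.006)&(s<.034)&(P[...,2]>.1)&(P[...,2]<.28)
    r=mm["red"]&(d>0)&(P[...,1]>-.27)&(P[...,1]<-.1)&(P[...,0]>.565)&(P[...,0]<.6)&(P[...,2]>.09)&(P[...,2]<.25)
    print(n,"green",np.median(P[g][:,2]),"blue",np.median(P[b][:,2]),"red",np.median(P[r][:,2]))
E
```

```text
9.45 [ 0.4054 -0.0482  0.286 ] [ 0.58 -0.39  0.04]
side liptop 1097 0.2188 frame top z95 0.3696 1048
top liptop 1357 0.22 frame top z95 0.372 1016
side green 0.21962800999850718 blue 0.218813521826133 red 0.12305629283271846
top green 0.22105769707536316 blue 0.2199306202264762 red 0.12405679227631117
```

View pics/c9.png

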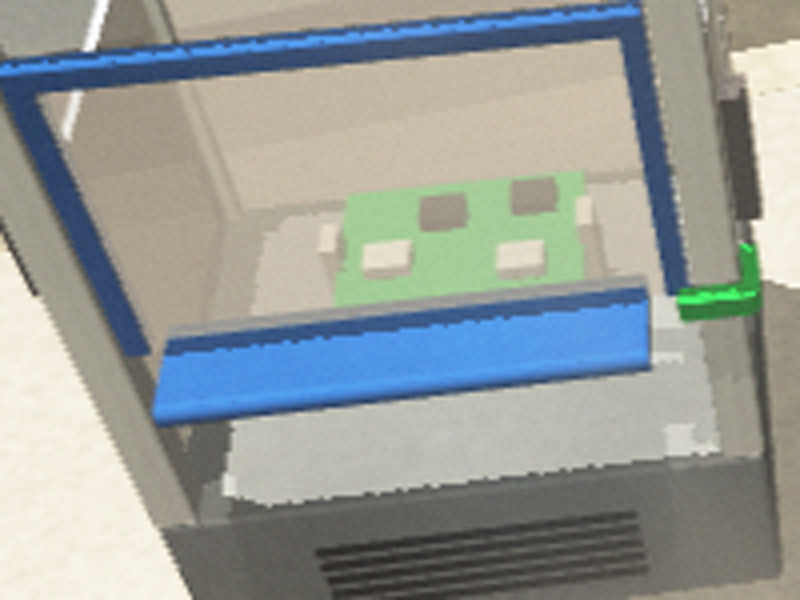

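View pics/side9.png

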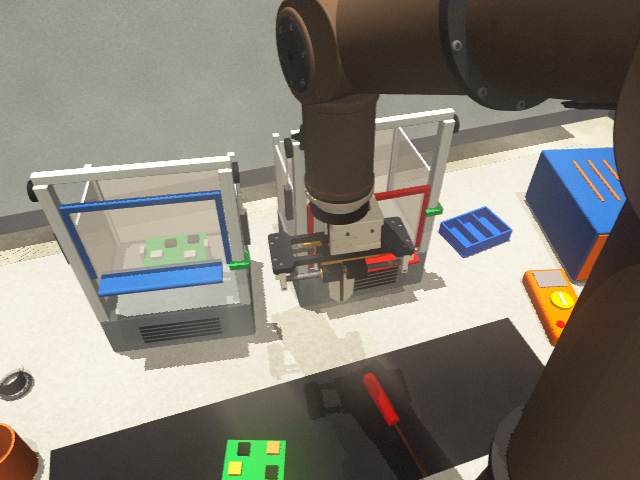

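The blue lip is about 1 mm below the marker and the sash stays put. The red lip hasn't moved, and the arm is clear of everything.

```bash
python3 -c "
from cell import arm; print(arm.sign_off())"
```

```text
the job is handed in; nothing more can be done
None
```

I raised the blue sash about 65 mm, which leaves its lip about 1 mm below the green marker, and handed the job in at about 9.5 s. I did not push from underneath as you asked. The moves allow no tilt, so the fingers always point down and cannot get under the lip. Instead I pressed the closed fingers against the lip's front edge, at about 15–19 N, and friction carried the sash up.

- **Correction on the way:** I let go once to measure and found the lip about 1.5 mm low. Pressing again at 34 N first pushed the sash down about 3 mm, and I then raised it back.
- **Blue lip against marker, after letting go:** the side camera puts the lip's top at 218.8 mm and the marker's at 219.6 mm. The top camera gives 219.9 mm and 221.1 mm. Both parts are 12 mm thick, so comparing tops is the same as comparing the points. The cameras disagree by about 1 mm in absolute height but agree on the gap.
- **Sash stays put:** its height did not change after I let go.
- **Red sash:** it was not moved. Its lip reads the same as at the start to within 0.4 mm.
- **Robot:** the arm stood clear of everything, with about 0.6 N on the wrist.

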